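# Fit the mill rotor into its splined drive socket and hold it home

## Task

First press the green spindle-lock button on top of the laboratory mill fully down and let it spring back up. Then lift the blue-handled rotor out of its stand, turn it until the splines on its stem mesh with the drive socket, and slide it fully home against the spring until its flange sits on the socket. Finish while still gripping the rotor upright by its handle and pressing it home, and leave the jar, the beaker and the sample case alone.

Things in the scene. Friction and masses are not known exactly. Their poses are not given: they have to be found in the camera images.
- lock_button_top (a point): Green round push button, 28 mm across, in a black housing on the mill's yellow top; this point is the centre of its top face and moves with it. It goes straight down 6 mm; fully down takes about 5 N. The socket's centre is about 127 mm away.
- lock_button (a joint): Travel of the green button in m: 0 up, 0.006 fully down; a spring returns it.
- socket_mouth (a point): Drive socket fixed on the mill: aluminium block 46 mm square, 40 mm high, with a plus-shaped splined bore in its top: two crossing slots, each 11 mm wide, 36 mm long, 38 mm deep, top edges rounded. The point is the centre of the mouth, level with the block's top (100 mm above the table); x and y run along the slots, z up. It does not turn; its yaw differs from run to run.
- plunger (a joint): Travel in m of the red spring plunger (10 mm across) in the middle of the bore: 0 up, with its top 18 mm below the mouth; about 0.010 when the rotor is fully home. It pushes up with about 6 N at 0 and 9 N at 0.010, enough to lift the rotor when it is let go.
- rotor_grip (a point): Centre of the rotor's blue square handle, 24 x 24 mm, 44 mm high; x and y normal to its flats, z up. Under it a steel flange 48 mm across, 6 mm thick, underside 28 mm below this point, with 7 mm vanes off the handle's corners. At the start it stands upright, flange on the stand, stem down. Fully home, this point is 28 mm above the socket mouth. Mass 0.14 to 0.28 kg.
- rotor_tip (a point): Tip of the rotor's stem, on its axis, 56 mm below the handle's centre; same axes. Stem: two crossing ribs along x and y (parallel to the handle's flats), each 8 mm thick, 32 mm across, lower edges rounded, running 20 mm down from the flange; below them a tapered round nose 8 mm long. It fits the socket in any of four positions a quarter turn apart.
- mill_top (a point): Laboratory mill, fixed: cream box 200 x 240 x 60 mm high with a yellow top and a small red display on its side; this point is the centre of its top face, y along its long side, z up.
- stand_mouth (a point): Rotor stand: a fixed grey ring 64 mm across and 50 mm high with a plain 36 mm hole; this point is the centre of its top face. The rotor may stand up to 2 mm off its centre, at any yaw.
- jar: Bystander: amber jar with white cap, 60 mm across, 85 mm high; origin at the centre of its underside.
- beaker: Bystander: open glass beaker, 72 mm across, 90 mm high; origin at the centre of its underside.
- sample_case: Bystander: blue flat box 70 x 100 x 35 mm high; origin at the centre of its underside.
Mind the look-alikes: they are no part of the job. Leave any pink look-alike of the part that bears rotor_grip alone.

How it is judged:
On the way, in this order (a step that is already met when the one before it is completed fails the run):
1. the green button is pressed fully down (value of joint lock_button above 0.005 m), for 0.05 s.
2. the green button is released and back up (value of joint lock_button below 0.001 m), for 0.1 s.
3. the rotor is lifted clear of its stand (z of rotor_grip in the frame of stand_mouth above 0.06 m), for 0.1 s.
At the end, for the whole second after the job is handed in: Ends holding: rotor upright in the socket (tilt < 0.08 rad, yaw within 0.12 rad of a mating position, axis within 4 mm), flange within 2.5 mm of the socket top, plunger down over 7.5 mm, handle between the fingers (grasp point within 30 mm of its centre, over 2 N), button up (horizontal distance between rotor_grip and socket_mouth below 0.004 m and z of rotor_grip in the frame of socket_mouth between 0.025 and 0.0305 m and (angle between the x axis of rotor_grip and the x axis of socket_mouth, either way round below 0.12 rad or angle between the x axis of rotor_grip and the y axis of socket_mouth, either way round below 0.12 rad) and angle between rotor_grip's own z axis and vertical below 0.08 rad and value of joint plunger above 0.0075 m and value of joint lock_button below 0.001 m and contact force between the fingers and rotor above 2 N and distance between the grasp point and rotor_grip below 0.03 m); the arm keeps its last pose, push and grip.
It fails at once if the jar is shifted by more than 30 mm or tipped over (distance of jar from where it was at the start of the episode above 0.03 m or angle between jar's own z axis and vertical above 0.5 rad).
It fails at once if the beaker is shifted by more than 30 mm or tipped over (distance of beaker from where it was at the start of the episode above 0.03 m or angle between beaker's own z axis and vertical above 0.5 rad).
It fails at once if the sample case is shifted by more than 30 mm or tipped over (distance of sample_case from where it was at the start of the episode above 0.03 m or angle between sample_case's own z axis and vertical above 0.5 rad).
It also fails if it takes over 48 s, if anything falls off the work surface, if the arm or the gripper's body presses on something with over 40 N, if the wrist force passes 120 N, or if a joint passes its speed limit or range.

## Robot

A 6-joint arm with a two-finger parallel gripper is mounted at the origin on the work surface. World frame = base frame: x ahead of the robot, y to its left, z up, the work surface at z = 0. Lengths are in m, angles in rad, forces in N, time in s.
With the tool pointing down it reaches from about 0.35 to 0.8 m from the base axis. Payload 7.3 kg.
Tool frame: the origin (TCP) lies where the fingers leave the gripper's body, on its centre line; the fingertips stand 73 mm ahead of it and the grasp point (between the pads) lies 54 mm ahead of it (ctrl.hold_point_z is the distance from the TCP to the grasp point, in m); z points along the fingers, y is the direction in which the jaws open and shut (so a half turn about z gives the same grasp; the last joint's range is limited). The gripper opens to 85 mm and grips with 20 to 120 N. Pads are 22 mm wide; open, the fingers measure 114 mm over their backs; the gripper's body (76 mm by 85 mm) begins 54 mm behind the grasp point. The pads swing forward as they close: fully open they stand 13 mm farther back than shut.
Start: joints at [-1.464, 0.342, 1.524, -0, 1.275, -0.146], TCP at [0.131, -0.508, 0.304] pointing down, gripper open.
Joint ranges: [-2.53, 2.53], [-0.77, 2.02], [0.04, 2.7], [-1, 4.14], [0.28, 2.66], [-3.11, 3.11]. Speed limits (rad/s): [2.57, 2.57, 3.14, 3.14, 3.14, 3.14].

## Interface

Orientations are given as a unit quaternion [w, x, y, z].
In Python, from station import ctrl, read_camera, calibration gives the robot as it stands. The module is installed in compiled form; this text tells all that it offers. Calls block until the motion is done:
- ctrl.move_pose(position, orientation): joint-space move of the TCP to a pose.
- ctrl.move_linear(position, rotation=None, v=0.15): straight line of the TCP; rotation=None keeps the orientation; v is the mean speed in m/s.
- ctrl.set_joints(angles): joint-space move.
- ctrl.grip(opening, effort=None): finger opening in m; effort is the grip in N (None keeps the last); returns when the fingers have stopped.
- ctrl.wait(seconds).
- ctrl.inverse_kinematics(position, orientation): joint angles nearest the present ones, or None.
- ctrl.read_state(): the state.
- read_camera(name): name is "scene" or "top" or "wrist"; returns (picture, depth): 420x560x3 uint8, blue, green, red; 420x560 float32, m along the optical axis (not along the pixel's ray), 0 where there is no reading.
- calibration(name): a dict with "vfov" (degrees; the focal length in pixels is half the picture's height over the tangent of half this angle, whatever the lens; pixels are square), "cx", "cy" (the principal point, pixels), "rvec" (rotation vector, rad) and "tvec" (3), from world to camera coordinates, as OpenCV has them. Camera axes: x right, y down, z forward; pixel columns grow to the right and rows downward; lengths in m; the calibration is good to about 2 mm. A picture is of the moment at which its call begins: read the wrist's pose just before it. calibration takes no time and is no camera call; for the wrist camera it gives the pose at the moment of the call.
A pose or a line that the arm cannot do raises ctrl.PlanningError and nothing moves.
- ctrl.sign_off(): hands the job in, once; it reports no verdict.
The state is a dict: "t": time; "joint_pos": joint angles; "joint_vel": joint speeds; "joint_efforts": joint torques, N m; "ee_pos": TCP position; "tcp_rot": TCP orientation; "ft_force": force on the tool from outside, world axes, zero at the start; "torque": the same for the moment, N m; "width": finger opening in m.
Only numpy, scipy, OpenCV 4.12 (cv2) and the standard library are available. Lean on these libraries where they do the work, as an engineer would, in place of code of your own. Each camera call takes 0.05 s, during which the arm holds its last target. There are 200 camera calls.

## Working session

There is one attempt and no reset: what is moved stays moved. The work goes in short steps, each a Python script; the robot and the scene stay as the last script left them, time stands still between calls to the robot, and variables do not carry over. Pictures are saved under pics/ and viewed, about 8 in all and at most 12, crops included, and the job is handed in when it is done.

```bash
mkdir -p pics
cat > h.py <<'E'
import numpy as np, cv2
from station import ctrl, read_camera, calibration
def cam(n):
    c=calibration(n); f=210/np.tan(np.radians(c["vfov"])/2)
    R,_=cv2.Rodrigues(np.array(c["rvec"],float)); return f,c["cx"],c["cy"],R,np.array(c["tvec"],float).ravel()
def cloud(n):
    K=cam(n); im,d=read_camera(n); return im,d,world(d,K),K
def world(d,K):
    f,cx,cy,R,t=K; v,u=np.mgrid[:d.shape[0],:d.shape[1]]
    P=np.stack([(u-cx)/f*d,(v-cy)/f*d,d],-1); return (P-t)@R
def proj(p,K):
    f,cx,cy,R,t=K; q=R@np.asarray(p)+t; return q[0]/q[2]*f+cx,q[1]/q[2]*f+cy
E
python3 - <<'E'
from h import *
for n in("scene","top"):
    im,d,P,K=cloud(n); cv2.imwrite(f"pics/{n}0.png",im); np.savez(f"{n}0.npz",im=im,d=d,P=P)
    print(n,K[0],K[1:3],-K[3].T@K[4])
s=ctrl.read_state(); print(s["t"],s["ee_pos"],s["tcp_rot"],s["width"],ctrl.hold_point_z)
E
```

```text
scene 516.1625438784723 (280.6528554950018, 211.37471982386708) [ 1.17878243 -0.27278929  0.95572106]
top 488.01521852755747 (276.60640732150705, 213.0892008401547) [0.35856394 0.02916886 1.16756831]
0.1 [ 0.13130214 -0.50805405  0.30329692] [-7.01550794e-04  9.92020671e-01  1.26073378e-01  4.71298508e-07] 0.08544644270555211 0.0539
```

View pics/top0.png

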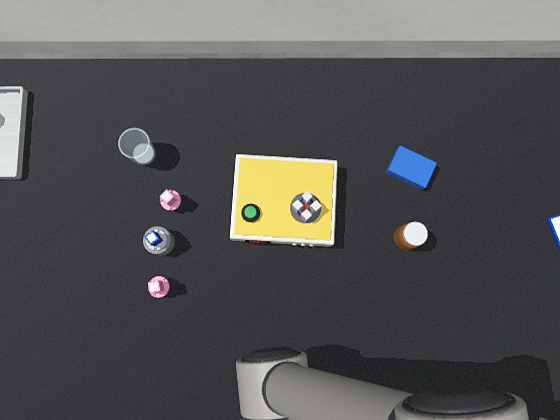

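View pics/scene0.png

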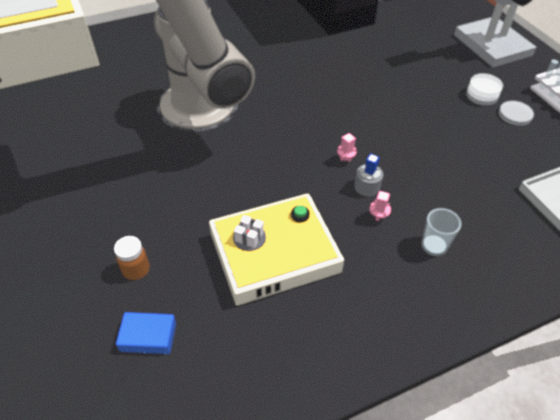

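The top view shows the blue-handled rotor in its grey stand at (153,240). The pink look-alikes are at (170,200) and (158,287), the green button is at (251,213), and the socket with its plus-shaped bore is at (306,208). The blue sample case (411,167), jar (410,235) and beaker (137,147) are all well away. I choose the rotor at (153,240).

Run:
```python
from h import *
D=np.load("top0.npz"); im,P=D["im"],D["P"]; hsv=cv2.cvtColor(im,cv2.COLOR_BGR2HSV)
def reg(u0,u1,v0,v1):
    m=np.zeros(im.shape[:2],bool); m[v0:v1,u0:u1]=1; return m
g=reg(235,268,198,228)&(hsv[...,0]>45)&(hsv[...,0]<80)&(hsv[...,1]>120)&(hsv[...,2]>60)
print("button",g.sum(),np.median(P[g],0),P[g].min(0),P[g].max(0))
for z0,nm in((0.1,"any"),):
    m=reg(135,180,220,262); z=P[...,2]
    print("rotor z pct",np.percentile(z[m],[5,50,90,95,99,100]))
    h=m&(z>z[m].max()-0.008); print("handle",h.sum(),P[h].mean(0),P[h].min(0),P[h].max(0),im[h].mean(0))
    r=cv2.minAreaRect(P[h][:,:2].astype(np.float32)*1000); print(r)
m=reg(285,328,186,230)&(P[...,2]>0.09); print("socket",m.sum(),P[m].mean(0),P[m].min(0),P[m].max(0),cv2.minAreaRect(P[m][:,:2].astype(np.float32)*1000))
m=reg(225,345,150,250)&(abs(P[...,2]-0.06)<0.006)
print("mill",cv2.minAreaRect(P[m][:,:2].astype(np.float32)*1000),np.median(P[m][:,2]))
for n,c in(("beaker",(137,147)),("jar",(415,233)),("pinkA",(168,197)),("pinkB",(155,286))): print(n,P[c[1],c[0]])
big=cv2.resize(im[185:305,125:335],None,fx=3.8,fy=3.8,interpolation=cv2.INTER_CUBIC); cv2.imwrite("pics/crop1.png",big)
```

```text
button 120 [0.53597821 0.06868304 0.08170604] [0.52059719 0.05533053 0.06930805] [0.54994422 0.08237319 0.0876658 ]
rotor z pct [-0.0027403   0.00206086  0.06246113  0.09933857  0.10287739  1.16756831]
handle 7 [0.35856394 0.02916886 1.16756831] [0.35856394 0.02916886 1.16756831] [0.35856394 0.02916886 1.16756831] [101.71428571  86.14285714  80.14285714]
((358.5639343261719, 29.168859481811523), (0.0, 0.0), 0.0)
socket 325 [ 0.54017164 -0.05447837  0.12593991] [ 0.35856394 -0.08753361  0.0903412 ] [0.57601119 0.02916886 1.16756831] ((470.2804870605469, -9.288398742675781), (54.16952896118164, 230.00839233398438), 57.75223159790039)
mill ((568.5817260742188, -8.6065673828125), (239.05853271484375, 199.42764282226562), 86.04436492919922) 0.059945343752528496
beaker [0.71105055 0.34895558 0.00237461]
jar [ 0.48288535 -0.30095135  0.08517149]
pinkA [0.56988927 0.25361719 0.08162406]
pinkB [0.37149544 0.27764646 0.0797678 ]
```

View pics/crop1.png

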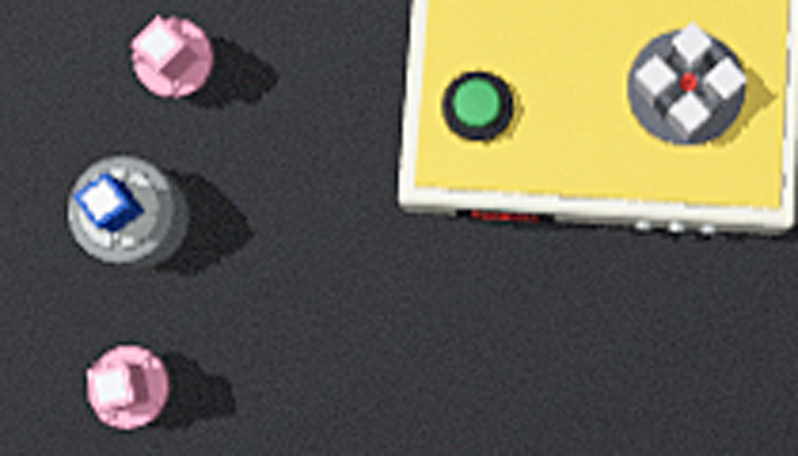

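Close crop confirms it: blue sides on the middle one in the grey stand, pink ones each side. Next I go above the button and socket, and take one close wrist view.

```bash
cat >> h.py <<'E'
def down(yaw): return [0,np.cos(yaw/2),np.sin(yaw/2),0]
def top_layer(P,d,box,zlo,zhi):
    x0,x1,y0,y1=box
    return (d>0)&(P[...,0]>x0)&(P[...,0]<x1)&(P[...,1]>y0)&(P[...,1]<y1)&(P[...,2]>zlo)&(P[...,2]<zhi)
E
python3 - <<'E'
from h import *
D=np.load("top0.npz"); im,P,d=D["im"],D["P"],D["d"]
m=top_layer(P,d,(.43,.53,.22,.32),.09,.11); print("rotor",m.sum(),P[m].mean(0),cv2.minAreaRect(P[m][:,:2].astype(np.float32)*1000))
m=top_layer(P,d,(.5,.6,-.1,0),.092,.11); print("socket",m.sum(),P[m].mean(0),cv2.minAreaRect(P[m][:,:2].astype(np.float32)*1000))
for p in [(.536,.068,.28)]:
    for y in (0.25,0,-.5,.5): print(y,ctrl.inverse_kinematics(p,down(y)))
ctrl.grip(0.0,40)
ctrl.move_pose([.52,.03,.30],down(0.0))
s=ctrl.read_state(); print(s["t"],s["ee_pos"],s["joint_pos"])
im,d,P,K=cloud("wrist"); cv2.imwrite("pics/w1.png",im); np.savez("w1.npz",im=im,d=d,P=P)
E
```

```text
rotor 135 [0.47543134 0.28344703 0.09980824] ((476.1144104003906, 284.03533935546875), (24.236248016357422, 24.56312370300293), 36.802490234375)
socket 308 [ 0.5449073  -0.05702454  0.09990312] ((545.3316650390625, -56.77601623535156), (45.783145904541016, 46.305938720703125), 42.458953857421875)
0.25 [-1.56878964e-02  3.89882296e-01  1.52027686e+00 -4.44089210e-16
  1.23143349e+00  1.30510843e+00]
0 [-1.56878964e-02  3.89882296e-01  1.52027686e+00 -4.44089210e-16
  1.23143349e+00  1.55510843e+00]
-0.5 [-1.56878964e-02  3.89882296e-01  1.52027686e+00 -4.44089210e-16
  1.23143349e+00  2.05510843e+00]
0.5 [-1.56878964e-02  3.89882296e-01  1.52027686e+00 -4.44089210e-16
  1.23143349e+00  1.05510843e+00]
3.2333 [0.52007989 0.02926803 0.29998164] [-9.08948503e-02  3.37750185e-01  1.54170943e+00 -1.97277413e-04
  1.26211249e+00  1.48093267e+00]
```

View pics/w1.png

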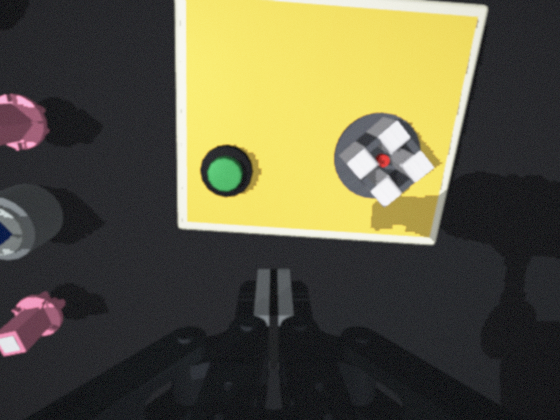

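The wrist view shows the button at (226,172), the socket at (385,160) with its red plunger, and closed fingertips at (273,290). I'll measure both points and press the button.

Run:
```python
from h import *
D=np.load("w1.npz"); im,P,d=D["im"],D["P"],D["d"]; hsv=cv2.cvtColor(im,cv2.COLOR_BGR2HSV)
g=(hsv[...,0]>45)&(hsv[...,0]<85)&(hsv[...,1]>120)&(hsv[...,2]>60)&(d>0)&(P[...,2]>.06)
b=np.median(P[g],0); print("button",g.sum(),b,P[g].min(0),P[g].max(0))
m=top_layer(P,d,(.5,.6,-.1,0),.095,.11); r=cv2.minAreaRect(P[m][:,:2].astype(np.float32)*1000)
print("socket",m.sum(),P[m].mean(0),r, "dist",np.hypot(*(b[:2]*1000-r[0])))
b[:2]=cv2.minAreaRect(P[g&(abs(P[...,2]-b[2])<.003)][:,:2].astype(np.float32)*1000)[0]; b[:2]/=1000; print(b)
z=b[2]+.073
f0=np.array(ctrl.read_state()["ft_force"])
ctrl.move_pose([b[0],b[1],z+.03],down(0.0))
f0=np.array(ctrl.read_state()["ft_force"]); print("f0",f0)
ctrl.move_linear([b[0],b[1],z+.004],v=.08)
for dz in (0,-.002,-.004,-.006,-.0075,-.009):
    ctrl.move_linear([b[0],b[1],z+dz],v=.03)
    s=ctrl.read_state(); f=s["ft_force"][2]-f0[2]; print(dz,s["ee_pos"][2]-z,f)
    if f>9: break
ctrl.wait(.2); s=ctrl.read_state(); print(s["ee_pos"]-np.array([b[0],b[1],z]),s["ft_force"]-f0,s["t"])
```

```text
button 975 [0.53923011 0.06917106 0.08120607] [0.52192312 0.05564977 0.07001143] [0.55231146 0.08504763 0.08393752]
socket 2813 [ 0.55056574 -0.05634182  0.09932993] ((549.4847412109375, -56.54573059082031), (46.989990234375, 46.13548278808594), 42.04252624511719) dist 126.13432785622821
[0.53900201 0.06911243 0.08120607]
f0 [ 0.06561228 -0.30380702  1.09036749]
0 0.0003769398760576914 -0.4750724696866324
-0.002 -0.0017520274353809429 1.5131922078980744
-0.004 -0.003816369403563502 2.816017029835676
-0.006 -0.005575474630152455 6.072186485899854
-0.0075 -0.005774902073711924 16.000282901648536
[ 3.52333844e-04 -2.38423410e-05 -5.76309605e-03] [-3.13404728 -1.22572395 16.5931702 ] 5.8
```

The button is bottomed: 16 N at 5.8 mm. Release it, check it comes back up, then take a close look above the rotor.

Run:
```python
from h import *
s=ctrl.read_state(); p=np.array(s["ee_pos"])
ctrl.move_linear([p[0],p[1],.25],v=.2)
im,d,P,K=cloud("wrist"); hsv=cv2.cvtColor(im,cv2.COLOR_BGR2HSV)
g=(hsv[...,0]>45)&(hsv[...,0]<85)&(hsv[...,1]>120)&(hsv[...,2]>60)&(d>0)&(P[...,2]>.06); print("button z",g.sum(),np.median(P[g],0))
yaw=np.radians(38); x=np.array([np.cos(yaw),np.sin(yaw)])
q=np.array([.476,.284])-.035*x
ctrl.move_pose([q[0],q[1],.26],down(yaw)); ctrl.grip(.06)
s=ctrl.read_state(); print(s["t"],s["ee_pos"],s["width"])
im,d,P,K=cloud("wrist"); cv2.imwrite("pics/w2.png",im); np.savez("w2.npz",im=im,d=d,P=P)
m=top_layer(P,d,(.43,.53,.23,.33),.09,.108); print("rotor",m.sum(),P[m].mean(0),cv2.minAreaRect(P[m][:,:2].astype(np.float32)*1000))
m=top_layer(P,d,(.42,.54,.22,.34),.045,.053); print("stand",m.sum(),cv2.minEnclosingCircle(P[m][:,:2].astype(np.float32)*1000),np.median(P[m],0))
```

```text
button z 1322 [0.53994889 0.06997288 0.0812874 ]
7.9833 [0.44848109 0.26237194 0.26001579] 0.06015002929942448
rotor 1481 [0.48096947 0.2858384  0.09957864] ((480.2150573730469, 285.2183837890625), (24.43295669555664, 24.035602569580078), 35.55928421020508)
stand 2196 ((480.3389587402344, 285.1882629394531), 31.84227752685547) [0.4860751  0.29016075 0.04942829]
```

View pics/w2.png

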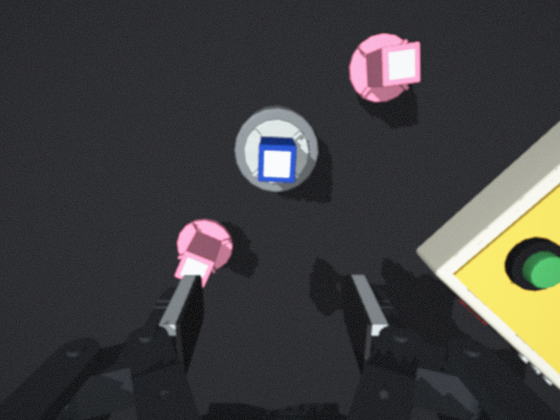

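The button is back up (top at 81.3 mm). The rotor handle at (277,163) is between the pinks, and its fit is 24×24 mm, centred on the stand. Both cameras agree to about 4 mm, mostly a common x bias. Grasp, lift, then measure how the handle sits in the hand.

Run:
```python
from h import *
yaw=np.radians(35.6); r=np.array([.4795,.285])
f0=np.array(ctrl.read_state()["ft_force"])
ctrl.move_pose([r[0],r[1],.22],down(yaw))
ctrl.move_linear([r[0],r[1],.135],v=.1)
s=ctrl.read_state(); print("down",s["ft_force"]-f0)
ctrl.grip(.0,60); s=ctrl.read_state(); print("grip",s["width"],s["ft_force"]-f0,s["t"])
ctrl.move_linear([r[0],r[1],.23],v=.12); ctrl.wait(.2)
s=ctrl.read_state(); print("lift",s["ee_pos"],s["width"],s["ft_force"]-f0,s["t"])
im,d,P,K=cloud("wrist"); cv2.imwrite("pics/w3.png",im); np.savez("w3.npz",im=im,d=d,P=P)
im2,d2,P2,K2=cloud("scene"); cv2.imwrite("pics/s3.png",cv2.resize(im2[60:260,260:480],None,fx=2.5,fy=2.5,interpolation=cv2.INTER_CUBIC))
```

```text
down [-1.81495793 -0.00884442  1.10643569]
grip 0.02308449492940053 [-1.47742283  0.42887369  5.08951283] 9.7833
lift [0.47927245 0.28487555 0.22921457] 0.023446438663227678 [-1.65012933  0.32813884 -3.49167282] 10.925
```

View pics/w3.png

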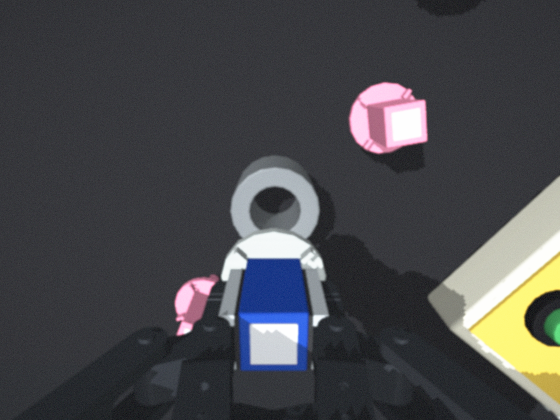

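View pics/s3.png

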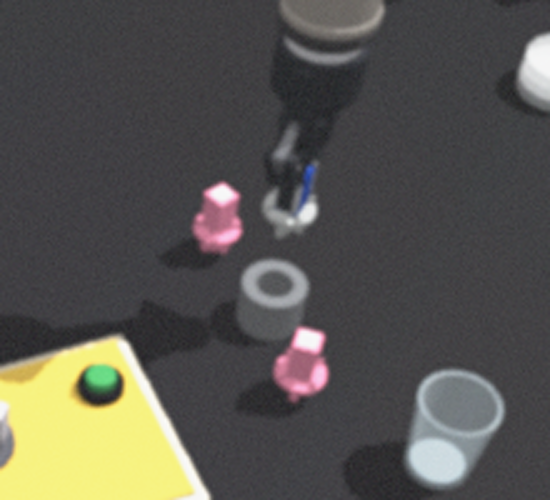

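The rotor is in hand, flange at (273,260), and the blue handle is squarely between the pads with its top face at (272,343). The scene crop shows the stand empty. Measure the handle in the tool frame.

Run:
```python
from h import *
D=np.load("w3.npz"); im,P,d=D["im"],D["P"],D["d"]
p=np.array([.47927,.28488,.22921]); yaw=np.radians(35.6); c,s=np.cos(yaw),np.sin(yaw)
T=P-p; X=T[...,0]*c+T[...,1]*s; Y=T[...,0]*-s+T[...,1]*c; Z=T[...,2]
Q=np.stack([X,Y,Z],-1)
u=slice(244,304)
for v in range(235,372,9): print(v,np.round(np.median(Q[v-1:v+2,262:284].reshape(-1,3),0)*1000,1))
m=(d>0)&(abs(X)<.04)&(abs(Y)<.02); v,uu=np.mgrid[:420,:560]
t=m&(v>312)&(v<372)&(uu>236)&(uu<312)&(abs(Z+.035)<.004); print("top",t.sum(),np.median(Q[t],0),cv2.minAreaRect(Q[t][:,:2].astype(np.float32)*1000))
f=m&(v>262)&(v<308)&(uu>248)&(uu<304); A=np.c_[Q[f][:,1],Q[f][:,2],np.ones(f.sum())]
k=np.linalg.lstsq(A,Q[f][:,0],rcond=None)[0]; print("front x=ay+bz+c",f.sum(),k)
fl=(d>0)&(v>225)&(v<262)&(uu>222)&(uu<326)&(abs(Z+.079)<.006); print("flange",fl.sum(),np.median(Z[fl]),np.ptp(Y[fl]),(Y[fl].max()+Y[fl].min())/2,X[fl].max())
```

```text
235 [ 22.8   1.2 -80.1]
244 [ 18.5   1.2 -80. ]
253 [ 14.2   1.2 -80.1]
262 [ 12.6   1.2 -74.4]
271 [ 12.6   1.2 -66.3]
280 [ 12.7   1.2 -58.6]
289 [ 12.7   1.2 -51.7]
298 [ 12.7   1.2 -45.4]
307 [ 12.7   1.2 -39.6]
316 [ 11.5   1.2 -36. ]
325 [  8.5   1.2 -35.5]
334 [  4.9   1.2 -35.3]
343 [  1.2   1.2 -35.3]
352 [ -2.3   1.  -35.2]
361 [ -6.2   1.2 -35.2]
370 [-183.5    1.5 -228.5]
top 4253 [ 0.00195593  0.0006828  -0.03568662] ((1.1242637634277344, 0.7276067733764648), (24.58112907409668, 26.11271858215332), 0.1669440120458603)
front x=ay+bz+c 2466 [0.00986091 0.0126619  0.01332764]
flange 2385 -0.0800597830246629 0.04285121442506051 0.0008451308905254029 0.02498563598805772
```

Handle is upright and aligned. In the camera it appears at (0.7, 0.8) mm in the tool frame, which I'll cancel against the socket measured with the same camera. Move behind the socket at the insertion yaw and measure it.

Run:
```python
from h import *
yaw=np.radians(42.2); x=np.array([np.cos(yaw),np.sin(yaw)])
q=np.array([.5492,-.0567])-.055*x
p=ctrl.read_state()["ee_pos"]
ctrl.move_linear([p[0],p[1],.27],v=.15)
ctrl.move_pose([q[0],q[1],.27],down(yaw)); ctrl.wait(.3)
s=ctrl.read_state(); print(s["t"],s["ee_pos"],s["tcp_rot"],s["ft_force"],s["width"])
im,d,P,K=cloud("wrist"); cv2.imwrite("pics/w4.png",im); np.savez("w4.npz",im=im,d=d,P=P)
m=top_layer(P,d,(.5,.6,-.11,0),.095,.106); r=cv2.minAreaRect(P[m][:,:2].astype(np.float32)*1000)
print("socket",m.sum(),np.median(P[m],0),r)
hsv=cv2.cvtColor(im,cv2.COLOR_BGR2HSV); red=((hsv[...,0]<8)|(hsv[...,0]>172))&(hsv[...,1]>140)&(hsv[...,2]>60)&top_layer(P,d,(.5,.6,-.11,0),.06,.1)
print("plunger",red.sum(),np.median(P[red],0) if red.any() else "")
```

```text
13.1583 [ 0.5085791  -0.09300729  0.27002235] [2.34531104e-06 9.32756435e-01 3.60507188e-01 3.06192956e-05] [ 1.11849241 -0.88904143 -2.02602608] 0.02330574434600634
socket 3601 [ 0.55022064 -0.05603766  0.09935781] ((549.560791015625, -56.503448486328125), (45.917484283447266, 46.12017822265625), 42.227256774902344)
plunger 172 [ 0.54966221 -0.05641667  0.08135906]
```

View pics/w4.png

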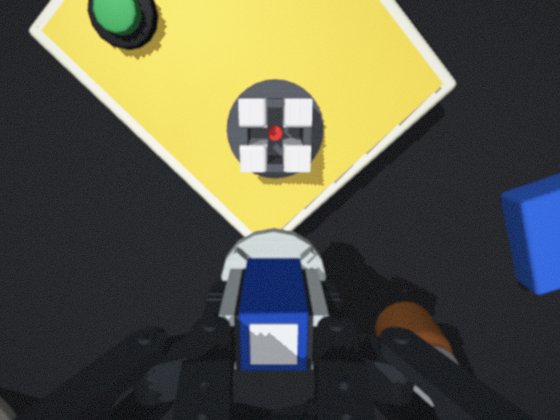

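The socket's plus lies square to the handle's view at (275,130), 42.2° yaw, agreeing with the first view within 0.2 mm. Now a guarded descent.

Run:
```python
from h import *
yaw=np.radians(42.2); t=np.array([.5496,-.0576])
ctrl.grip(0,100)
ctrl.move_linear([t[0],t[1],.235],v=.12); ctrl.wait(.2)
f0=np.array(ctrl.read_state()["ft_force"])
ctrl.move_linear([t[0],t[1],.209],v=.1)
for z in np.r_[np.arange(.207,.1865,-.002),np.arange(.186,.179,-.001)]:
    ctrl.move_linear([t[0],t[1],z],v=.05); s=ctrl.read_state(); f=s["ft_force"]-f0
    print(round(z,4),np.round((s["ee_pos"]-np.r_[t,z])*1000,1),np.round(f,1))
    if f[2]>22: break
print(s["t"],s["width"])
```

```text
0.207 [ 0.2 -0.   0.4] [0.1 0.7 0.4]
0.205 [-0.  0. -0.] [ 0.  -0.7  0.4]
0.203 [-0.1  0.  -0.2] [ 0.5 -0.5  1.1]
0.201 [-0.1  0.  -0.2] [0.2 0.2 0.5]
0.199 [-0.1  0.  -0.1] [-0.5 -0.   0.1]
0.197 [-0.1  0.  -0.2] [-0.1 -0.   0.9]
0.195 [ 0.3 -0.1  0.6] [-0.7  0.9  5.3]
0.193 [ 0.3 -0.1  0.3] [0.5 0.2 5.7]
0.191 [ 0.2 -0.1  0.2] [-0.1 -0.1  7.2]
0.189 [ 0.2 -0.1  0.2] [0.5 0.  7.5]
0.187 [ 0.3 -0.1  0.3] [-0.2  0.1  9.1]
0.186 [ 0.3 -0.1  0.4] [-0.3  0.7  8.6]
0.185 [ 0.3 -0.1  0.7] [-0.8  0.  10.4]
0.184 [ 0.2 -0.1  1.7] [-3.5  0.6 17.4]
0.183 [ 0.2 -0.   2.7] [-6.   1.6 25.4]
18.475 0.023027088383307023
```

It meshed with no side force. The spring picked up at 0.195, and there is a hard stop at 0.1857 with 25 N on the wrist. One last check before hand-in.

Run:
```python
from h import *
ctrl.wait(.5)
s=ctrl.read_state(); print(s["t"],s["ee_pos"],s["ft_force"],s["width"],np.abs(s["joint_vel"]).max())
im,d,P,K=cloud("wrist"); hsv=cv2.cvtColor(im,cv2.COLOR_BGR2HSV)
g=(hsv[...,0]>45)&(hsv[...,0]<85)&(hsv[...,1]>120)&(d>0)&(P[...,2]>.06); print("button",g.sum(),np.median(P[g],0) if g.any() else "")
v,u=np.mgrid[:420,:560]
fl=(d>0)&(v>225)&(v<262)&(u>222)&(u<326)&(abs(P[...,2]-.106)<.005); print("flange top z",fl.sum(),np.median(P[fl][:,2]))
t=(d>0)&(v>312)&(v<372)&(u>236)&(u<312)&(abs(P[...,2]-.150)<.005); print("handle top",t.sum(),np.median(P[t],0),cv2.minAreaRect(P[t][:,:2].astype(np.float32)*1000))
im2,_=read_camera("scene"); cv2.imwrite("pics/fin.png",np.vstack([im[100:400],im2[100:400]]))
```

```text
18.975 [ 0.54980371 -0.05763026  0.18566998] [-6.92457539  0.45007517 22.71962471] 0.022925905187997798 0.002674831333589018
button 4241 [0.54128009 0.06619213 0.08127273]
flange top z 2251 0.10561772233752681
handle top 4249 [ 0.55106969 -0.05598282  0.15002359] ((550.5260009765625, -56.61526870727539), (24.71730613708496, 26.019824981689453), 41.32038879394531)
```

View pics/fin.png

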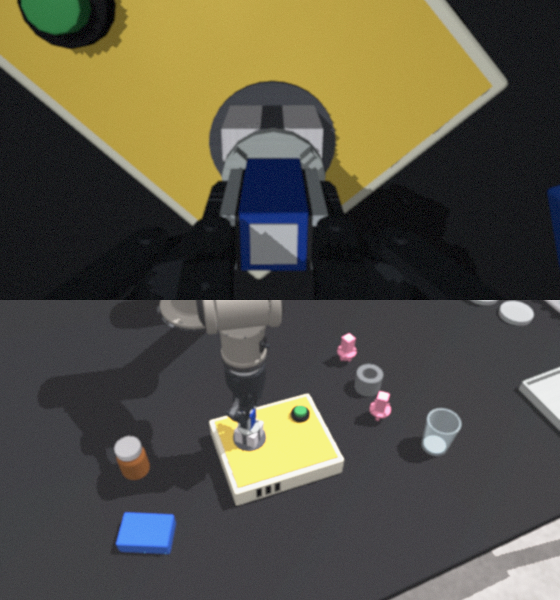

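The final view shows the flange on the socket at (272,160), the handle gripped, and the button up at (60,10). The jar, beaker, case and pink parts are where they were. Handing in.

```bash
python3 -c "
from station import ctrl
ctrl.sign_off()"
```

```text
the job is handed in; nothing more can be done
```

The job is handed in at about 19 s of the 48 s allowed, and every check I made before handing in passed. No verdict is reported back.

- **Button:** I pressed it until it bottomed (about 5.8 mm travel, 16 N). Its top was back at 81.3 mm after release, and still there at the end.
- **Rotor:** I gripped the blue-handled rotor, lifted it about 95 mm out of the stand, and turned it to the socket's 42.2° yaw. It slid in with almost no side force. The plunger spring picked up where expected, and it then ran into a hard stop.
- **Last checks:**
  - The flange top was at 105.6 mm (106 expected) and the handle top at 150.0 mm (150 expected), so the plunger should be about 10 mm down.
  - The handle was within about 1 mm of the socket axis and 1° of its yaw.
  - I handed in still gripping the handle at 100 N and pressing down with about 23 N.
- **Bystanders:** the jar, beaker, sample case and pink look-alikes looked unmoved in the last scene picture.
- **Disagreement:** the top and wrist cameras differed by about 4 mm in x. I used the wrist camera, cancelling its offset against the handle in the gripper, and the clean fit bore that out.

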